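Run both long sides of a cassette block along the scraper bar

ROBOT

A 7-joint arm with a two-finger parallel gripper is mounted at the origin on the work surface. World frame = base frame: x ahead of the robot, y to its left, z up, the work surface at z = 0. Lengths are in m, angles in rad, forces in N, time in s.
With the tool pointing down it reaches from about 0.35 to 0.9 m from the base axis. Payload 8.1 kg.
Tool frame: the origin (TCP) lies between the finger pads; the fingertips stand 8 mm ahead of it and the grasp point (between the pads) lies 11 mm behind it (ctrl.tcp_to_tips is the distance from the TCP to the fingertips, in m); z points along the fingers, y is the direction in which the jaws open and shut (so a half turn about z gives the same grasp; the last joint's range is limited). The gripper opens to 92 mm and grips with 3 to 60 N. Pads are 19 mm wide; open, the fingers measure 130 mm over their backs; the gripper's body (75 mm by 190 mm) begins 47 mm behind the grasp point.
Start: joints at [1.246, 0.434, 0.025, 1.573, -0.012, 1.134, -0.075], TCP at [0.137, -0.61, 0.235] pointing down, gripper open.
Joint ranges: [-2.62, 2.62], [-0.44, 2.09], [-1.27, 1.32], [0.08, 2.57], [-1.32, 4.46], [0.12, 2], [-2.74, 2.74]. Speed limits (rad/s): [2.22, 2.22, 3.01, 3.01, 3.14, 3.14, 3.14].

INTERFACE

Orientations are given as a unit quaternion [w, x, y, z].
In Python, from workcell import ctrl gives the robot as it stands.
- The arm moves only by the tool play_rows, never from a script. Its argument "steps" is a list of rows, each a list of 3 entries, a list of its own where there are three numbers: the turn, a rotation vector about the tool's x, y, z in rad, then the shift along the tool's x, y, z in cm, then the closure, from 0 (fully open) to 1 (shut). In form: [[[ax, ay, az], [x, y, z], gripper], ...]. A call has exactly 10 rows; each row shifts and turns the commanded pose from where the row before left it, along the tool's axes as they then stand; what a row does not reach is not made up. A row lasts 1/8 s, in which the tool goes at most 62.5 mm and 10.7 degrees, less where a joint would pass 70% of its speed; a pose out of reach is approached as far as the arm can. A call is refused whole if a number of a shift passes 6.25 or a number of a turn 0.188, either way. A call with a gripper value outside its range is refused whole. The fingers move at their own pace and stop on an object; "newtons" is the grip in N (left out, the last holds). Time passes only in rows, so rows that do not move let the fingers close, or fill a call up. It gives the time, the measured TCP pose, the force and the opening at its end, in the units of the state.
- ctrl.read_state(): the state, without advancing time (a new reading comes with each control period).
- ctrl.capture(name): name is "scene" or "top" or "wrist"; returns (picture, depth): 384x512x3 uint8, blue, green, red; 384x512 float32, m along the optical axis (not along the pixel's ray), 0 where there is no reading.
- ctrl.camera_model(name): a dict with "mtx" (3x3 intrinsics, pixels), "extrinsics" (4x4, takes a point from world to camera coordinates). Camera axes: x right, y up, looking along -z (the intrinsics and any distortion apply to the point x, -y, -z); pixel columns grow to the right and rows downward; lengths in m; the calibration is good to about 2 mm. A picture is of the moment at which its call begins: read the wrist's pose just before it. camera_model takes no time and is no camera call; for the wrist camera it gives the pose at the moment of the call.
- ctrl.close_job(): hands the job in, once; it reports no verdict.
The state is a dict: "t": time; "joints": joint angles; "qvel": joint speeds; "joint_efforts": joint torques, N m; "tcp_pos": TCP position; "ee_rot": TCP orientation; "ft_force": force on the tool from outside, world axes, zero at the start; "moment": the same for the moment, N m; "gripper_width": finger opening in m.
Only numpy, scipy, OpenCV 4.12 (cv2) and the standard library are available. Lean on these libraries where they do the work, as an engineer would, in place of code of your own. Each camera call takes 0.05 s, during which the arm holds its last target.

TASK

Clean the two long sides of the green cassette block on the spring-backed scraper, so that it will sit in the microtome clamp. Keep the block flat on the scraper's plate, press the long side with the white writing strip against the bar so that the bar gives a little, and draw it along from the bar's open end to the catch-tray end; then turn the block half round and run its other long side along the bar in the same way. Afterwards set it down gently in the grey block tray, flat and wax up, and leave the blue and yellow blocks where they are.

Things in the scene. Friction and masses are not known exactly. Their poses are not given: they have to be found in the camera images.
- block_center (a point): The green block: a green cassette 76 x 52 x 16 mm and, centred on it, a pale tan wax block 60 x 36 x 24 mm with pink tissue in its top; rigid, about 0.1 kg. Grip the wax; the cassette's rim stands out 8 mm all round below it. Starts wax up on the chill slab, turned any way. Point: its centre, 20 mm above its underside. Axes: x along the length, y towards the white-strip side, z up.
- block_strip_side (a point): Middle of the green cassette's long side (76 x 16 mm) that carries the white writing strip, 8 mm above its underside. The strip also covers the outer part of the rim on that side, seen from above as a white band beside the wax. Axes as block_center.
- block_plain_side (a point): Middle of the opposite long side of the green cassette, all green with a row of dark slots, 8 mm above its underside. Axes as block_center.
- scraper: The scraper, fixed to the bench: a slate-blue plate 150 x 200 mm, top 12 mm above the bench; along its far side a steel bar 150 mm long, top 10 mm above the plate, and a grey bearing block behind it, 9 mm; so fingers that hold the wax pass over both. 105 mm of free plate before the bar. A steel catch tray, 40 mm wide, 11 mm high, at one end. Origin at bench height; axes as scraper_face.
- scraper_face (a point): Middle of the bar's length, on its face at rest, at plate-top height. Axes: x level, square to the bar, pointing into it (the way to press; away from the robot within 0.3 rad), y along the bar towards the catch tray (the way of a pass), z up. With the block's end level with the bar's open end its centre is at y = -37 mm; level with the tray end, +37 mm.
- scraper_bar (a joint): How far the scraper bar is pushed back against its springs, m: 0 at rest, at most 0.007 (hard stop). It takes about 1.5 N to start it and 0.5 N more for each mm; it springs back by itself. 2 to 5 mm is a good working pressure.
- tray_in (a point): The grey plastic block tray, fixed, 240 x 170 mm outside, 16 mm high, walls 4 mm. Point: the centre of its floor, 4 mm above the bench. Axes: x along the 240 mm, y along the 170 mm, z up. The yellow block stands in its +x half; the -x half is free. Tray and chill slab stand on either side of the scraper, either way round.
- slab: The chill slab, fixed: pale blue-grey aluminium, 240 x 170 mm, in a grey insulating tray 250 x 180 mm, its top 34 mm above the bench. Origin at bench height under its centre, x along the 240 mm. The green and blue blocks stand on it, their centres about 60 mm either side of its centre along x.
- block_blue_center (a point): A large-format specimen block exactly like the green one, but with a blue cassette, on the chill slab. Leave it alone. Point at its centre, 20 mm above its underside; axes as on the green block.
- block_yellow_center (a point): A large-format specimen block exactly like the green one, but with a yellow cassette, already cleaned, in the block tray. Leave it alone. Point at its centre, 20 mm above its underside; axes as on the green block.
Things that resemble listed ones, but are neither listed nor needed, are in the scene too. Leave any red look-alike of the part that bears block_center alone.

How it is judged:
On the way, in this order (a step that is already met when the one before it is completed fails the run):
1. the white-strip long side is held flat against the bar, pushing it back at least 1 mm, block flat on the plate, the block's middle at least 20 mm short of the bar's middle on the open end's side (value of joint scraper_bar above 0.001 m and x of block_strip_side in the frame of scraper_face above 0 m and angle between the x axis of block_center and the y axis of scraper_face, either way round below 0.12 rad and z of block_center in the frame of scraper_face below 0.024 m and angle between block_center's own z axis and vertical below 0.1 rad and y of block_center in the frame of scraper_face below -0.02 m), for 0.1 s.
2. the white-strip long side is held flat against the bar, pushing it back at least 1 mm, block flat on the plate, passing the bar's middle (within 12 mm) (value of joint scraper_bar above 0.001 m and x of block_strip_side in the frame of scraper_face above 0 m and angle between the x axis of block_center and the y axis of scraper_face, either way round below 0.12 rad and z of block_center in the frame of scraper_face below 0.024 m and angle between block_center's own z axis and vertical below 0.1 rad and y of block_center in the frame of scraper_face between -0.012 and 0.012 m), for 0.04 s.
3. the white-strip long side is held flat against the bar, pushing it back at least 1 mm, block flat on the plate, the block's middle at least 20 mm past the bar's middle on the catch tray's side (value of joint scraper_bar above 0.001 m and x of block_strip_side in the frame of scraper_face above 0 m and angle between the x axis of block_center and the y axis of scraper_face, either way round below 0.12 rad and z of block_center in the frame of scraper_face below 0.024 m and angle between block_center's own z axis and vertical below 0.1 rad and y of block_center in the frame of scraper_face above 0.02 m), for 0.1 s.
4. the plain (slotted) long side is held flat against the bar, pushing it back at least 1 mm, block flat on the plate, the block's middle at least 20 mm short of the bar's middle on the open end's side (value of joint scraper_bar above 0.001 m and x of block_plain_side in the frame of scraper_face above 0 m and angle between the x axis of block_center and the y axis of scraper_face, either way round below 0.12 rad and z of block_center in the frame of scraper_face below 0.024 m and angle between block_center's own z axis and vertical below 0.1 rad and y of block_center in the frame of scraper_face below -0.02 m), for 0.1 s.
5. the plain (slotted) long side is held flat against the bar, pushing it back at least 1 mm, block flat on the plate, passing the bar's middle (within 12 mm) (value of joint scraper_bar above 0.001 m and x of block_plain_side in the frame of scraper_face above 0 m and angle between the x axis of block_center and the y axis of scraper_face, either way round below 0.12 rad and z of block_center in the frame of scraper_face below 0.024 m and angle between block_center's own z axis and vertical below 0.1 rad and y of block_center in the frame of scraper_face between -0.012 and 0.012 m), for 0.04 s.
6. the plain (slotted) long side is held flat against the bar, pushing it back at least 1 mm, block flat on the plate, the block's middle at least 20 mm past the bar's middle on the catch tray's side (value of joint scraper_bar above 0.001 m and x of block_plain_side in the frame of scraper_face above 0 m and angle between the x axis of block_center and the y axis of scraper_face, either way round below 0.12 rad and z of block_center in the frame of scraper_face below 0.024 m and angle between block_center's own z axis and vertical below 0.1 rad and y of block_center in the frame of scraper_face above 0.02 m), for 0.1 s.
At the end, for the whole second after the job is handed in: The green block stands released and at rest on the floor of the block tray, wax up (underside within 3.5 mm of the floor, tilt under 0.06 rad), the scraper bar has sprung back, and the blue and yellow blocks are where they were (x of block_center in the frame of tray_in between -0.116 and 0.116 m and y of block_center in the frame of tray_in between -0.081 and 0.081 m and z of block_center in the frame of tray_in between 0.016 and 0.0235 m and angle between block_center's own z axis and vertical below 0.06 rad and linear speed of block below 0.02 m/s and contact force between the fingers and block below 0.05 N and value of joint scraper_bar below 0.001 m); the robot touches nothing.
It fails at once if the blue or the yellow block is moved more than 20 mm (distance of any of block_blue_center, block_yellow_center from where it was at the start of the episode above 0.02 m).
It fails at once if the green block is dropped: it moves faster than 0.7 m/s (a fall of 25 mm) while no finger holds it (linear speed of block above 0.7 m/s and contact force between the fingers and block below 0.05 N).
It also fails if it takes over 67 s, if anything falls off the work surface, if the arm or the gripper's body presses on something with over 40 N, if the wrist force passes 120 N, or if a joint passes its speed limit or range.

## Working session

There is one attempt and no reset: what is moved stays moved. The work goes in short steps, Python scripts to look and compute and a tool call to move; the robot and the scene stay as the last step left them, time stands still between calls to the robot, and variables do not carry over. Pictures are saved under pics/ and viewed, and the job is handed in when it is done.

Besides the shell and the picture viewer there is one more tool, called after "Request:" as name(argument=value, ...) on one line, values as JSON. play_rows: Moves the arm, as the interface text tells. Its arguments: {"type":"object","properties":{"steps":{"type":"array","items":{"type":"array"}},"newtons":{"type":"number"}},"required":["steps"]}

```bash
ls; mkdir -p pics
python3 - <<'E'
from workcell import ctrl
import cv2,numpy as np
print(ctrl.read_state())
for n in ("scene","top"):
    p,d=ctrl.capture(n); cv2.imwrite(f"pics/{n}0.png",p); np.save(f"pics/{n}0.npy",d)
    m=ctrl.camera_model(n); print(n,m)
print(ctrl.tcp_to_tips)
E
```

```text
pics
{'t': 0.0, 'joints': array([ 1.24638508,  0.43518396,  0.02498531,  1.5741238 , -0.01159042,
        1.13400559, -0.07507805]), 'qvel': array([-3.20051077e-04,  5.11183106e-05, -1.58608541e-03, -1.56169385e-05,
        4.08749219e-04,  4.48897691e-04, -8.62685006e-04]), 'joint_efforts': array([-1.57033101e-03, -6.67862391e+01,  9.84345339e-01, -3.14457929e+01,
       -6.04927051e-02,  4.29895695e-02,  1.57472796e-04]), 'tcp_pos': array([ 0.13731836, -0.60920012,  0.23395903]), 'ee_rot': array([-7.70602630e-04,  9.93859022e-01,  1.10650908e-01, -1.64242043e-04]), 'ft_force': array([ 0.62167919, -0.03220118,  0.38637512]), 'moment': array([ 0.0061176 ,  0.01832465, -0.01482664]), 'gripper_width': 0.09181926484352526}
scene {'mtx': array([[430.12729994,   0.        , 254.21101682],
       [  0.        , 430.12729994, 187.15853141],
       [  0.        ,   0.        ,   1.        ]]), 'extrinsics': array([[-0.36697096,  0.93016112,  0.01151526,  0.25853454],
       [-0.53428406, -0.22088907,  0.81593417,  0.1492882 ],
       [ 0.76149384,  0.29327173,  0.57803013, -1.48840373],
       [ 0.        ,  0.        ,  0.        ,  1.        ]])}
top {'mtx': array([[470.92627502,   0.        , 258.6951742 ],
       [  0.        , 470.92627502, 191.54312918],
       [  0.        ,   0.        ,   1.        ]]), 'extrinsics': array([[-0.00187991, -0.99999218,  0.00347992, -0.0838766 ],
       [ 0.99616765, -0.0015684 ,  0.08745024, -0.45897065],
       [-0.0874441 ,  0.00363098,  0.99616281, -1.39015729],
       [ 0.        ,  0.        ,  0.        ,  1.        ]])}
0.008
```

View pics/scene0.png

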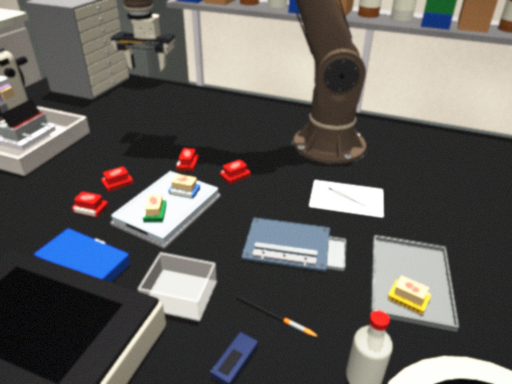

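View pics/top0.png

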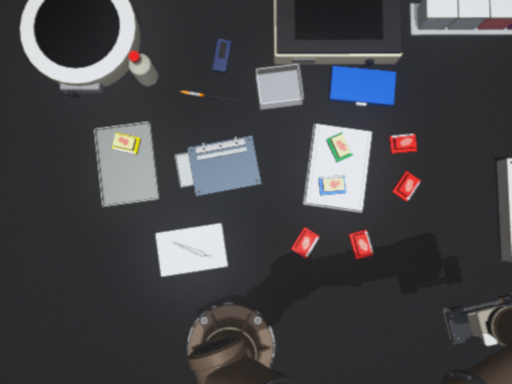

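```bash
python3 - <<'E'
import cv2,numpy as np
p=cv2.imread("pics/top0.png")
a=cv2.resize(p[110:220,300:380],None,fx=5,fy=5,interpolation=cv2.INTER_CUBIC)
b=cv2.resize(p[120:210,170:270],None,fx=4,fy=4,interpolation=cv2.INTER_CUBIC)
c=np.zeros((560,800,3),np.uint8); c[:550,:400]=a; c[:360,400:]=b
cv2.imwrite("pics/crop0.png",c)
E
cat > h.py <<'E'
import cv2,numpy as np
from workcell import ctrl
def ray(n,uv,z,m=None):
    m=m or ctrl.camera_model(n); K=m["mtx"];E=np.array(m["extrinsics"]);R=E[:3,:3];t=E[:3,3]
    uv=np.atleast_2d(np.asarray(uv,float))
    d=np.c_[(uv[:,0]-K[0,2])/K[0,0],-(uv[:,1]-K[1,2])/K[1,1],-np.ones(len(uv))]
    c=-R.T@t; w=d@R
    s=(z-c[2])/w[:,2]
    return c+w*s[:,None]
def proj(n,P,m=None):
    m=m or ctrl.camera_model(n); K=m["mtx"];E=np.array(m["extrinsics"])
    q=np.atleast_2d(P)@E[:3,:3].T+E[:3,3]; return np.c_[K[0,0]*q[:,0]/-q[:,2]+K[0,2],K[1,1]*-q[:,1]/-q[:,2]+K[1,2]]
def rect(mask):
    cs,_=cv2.findContours(mask.astype(np.uint8),cv2.RETR_EXTERNAL,cv2.CHAIN_APPROX_NONE)
    return max(cs,key=cv2.contourArea)
E
```

```text
(no output)
```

View pics/crop0.png

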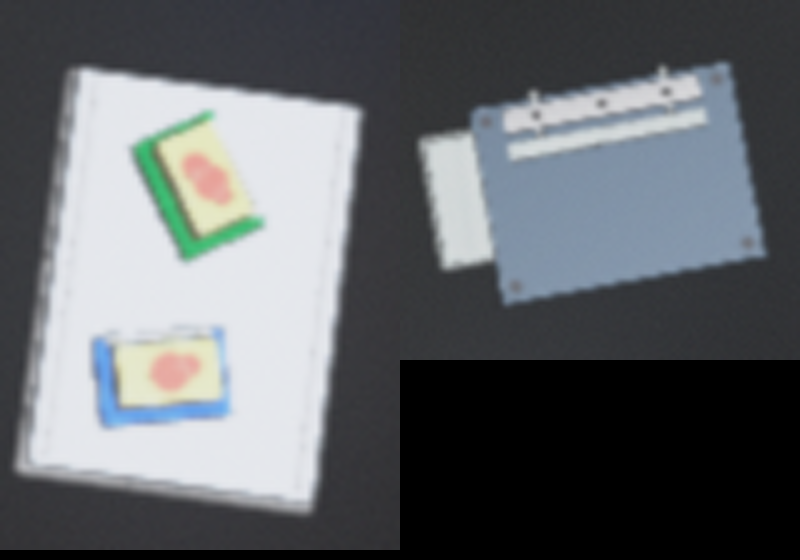

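Run:
```python
from h import *
p=cv2.imread("pics/top0.png"); h=cv2.cvtColor(p,cv2.COLOR_BGR2HSV).astype(int)
m=ctrl.camera_model("top")
sub=np.zeros(p.shape[:2],bool); sub[125:167,320:360]=1
H,S,V=h[...,0],h[...,1],h[...,2]
wax=sub&((H<40)|(H>170))&(S>35)&(V>130)
def fit(mask,z):
    c=rect(mask)[:,0].astype(float); w=ray("top",c,z,m)[:,:2]
    r=cv2.minAreaRect((w*1000).astype(np.float32)); print(r); b=cv2.boxPoints(r); print(b.round(1).tolist())
print(wax.sum()); fit(wax,.074)
gr=sub&(H>45)&(H<85)&(S>100); print(gr.sum())
ys,xs=np.nonzero(gr); print("green mean",ray("top",[[xs.mean(),ys.mean()]],.05,m))
# scraper plate
s2=np.zeros_like(sub); s2[130:200,175:266]=1
pl=s2&(H>95)&(H<125)&(S>50)&(V>80); pl=cv2.morphologyEx(pl.astype(np.uint8),cv2.MORPH_CLOSE,np.ones((3,3)))
fit(pl,.012)
bar=s2&(S<40)&(V>170)
n,lab,st,ce=cv2.connectedComponentsWithStats(bar.astype(np.uint8))
for i in range(1,n):
    if st[i,4]>30: print(st[i],ce[i]); fit(lab==i,.022)
# grey tray & slab
s3=np.zeros_like(sub); s3[115:212,88:165]=1
tr=s3&(V>75)&(S<40); fit(tr,.016)
tr=s3&(V>75); fit(tr,.016)
s4=np.zeros_like(sub); s4[118:216,298:378]=1
fit(s4&(V>150)&(S<60),.034)
yl=s3&(S>100)&(V>100); fit(yl,.02)
```

```text
228
((588.1565551757812, -321.4585876464844), (57.52144241333008, 34.89271926879883), 23.994550704956055)
[[554.7999877929688, -317.20001220703125], [569.0, -349.1000061035156], [621.5, -325.70001220703125], [607.2999877929688, -293.79998779296875]]
103
green mean [[ 0.57611543 -0.31278128  0.05      ]]
((539.2020263671875, 20.564720153808594), (152.5778045654297, 202.90536499023438), 10.585601806640625)
[[445.6000061035156, 106.30000305175781], [482.79998779296875, -93.19999694824219], [632.7999877929688, -65.0999984741211], [595.5999755859375, 134.3000030517578]]
[196 139  50  14 269] [219.95910781 145.39033457]
((598.6891479492188, 31.088397979736328), (22.158248901367188, 150.60702514648438), 10.367605209350586)
[[574.2000122070312, 103.19999694824219], [601.2999877929688, -45.0], [623.0999755859375, -41.0], [596.0, 107.19999694824219]]
[197 147  50  13 227] [221.16299559 152.90748899]
((575.6856689453125, 27.39056396484375), (14.319730758666992, 150.97564697265625), 10.552788734436035)
[[554.7999877929688, 100.30000305175781], [582.5, -48.099998474121094], [596.5, -45.5], [568.9
[... 681 characters left out ...]
701550483703613)
[[412.3999938964844, 387.29998779296875], [436.1000061035156, 212.1999969482422], [679.0999755859375, 245.10000610351562], [655.4000244140625, 420.20001220703125]]
((530.1524047851562, -320.7763366699219), (175.7396240234375, 244.9986572265625), 81.84183502197266)
[[396.3999938964844, -390.3999938964844], [638.9000244140625, -425.1000061035156], [663.9000244140625, -251.1999969482422], [421.3999938964844, -216.39999389648438]]
((619.6270751953125, 302.2140808105469), (86.92784881591797, 40.131988525390625), 43.52877426147461)
[[574.2999877929688, 286.79998779296875], [601.9000244140625, 257.70001220703125], [665.0, 317.6000061035156], [637.2999877929688, 346.70001220703125]]
```

```bash
cat >> h.py <<'E'
from scipy.spatial.transform import Rotation as Ro
def toolR(s=None):
    s=s or ctrl.read_state(); q=s["ee_rot"]; return Ro.from_quat([q[1],q[2],q[3],q[0]])
def plan(target,yaw,n,level=True):
    """rows in pre-turn tool axes; yaw = wanted yaw (deg) of tool y, reached by way given: dyaw"""
    s=ctrl.read_state(); R=toolR(s); p=np.array(s["tcp_pos"])
    ty=R.apply([0,1,0]); cur=np.degrees(np.arctan2(ty[1],ty[0]))
    x=np.sin(np.radians(yaw)); Rt=Ro.from_matrix(np.c_[[-np.sin(np.radians(yaw)),np.cos(np.radians(yaw)),0],[np.cos(np.radians(yaw)),np.sin(np.radians(yaw)),0],[0,0,-1]])
    if np.linalg.det(Rt.as_matrix())<0: raise 0
    return s,R,p,cur,Rt
def rows(target,dyaw,n):
    s=ctrl.read_state(); R=toolR(s); p=np.array(s["tcp_pos"])
    d=(np.array(target)-p)/n; az=-np.radians(dyaw)/n
    for i in range(n):
        Ri=R*Ro.from_rotvec([0,0,az*i]); print([0,0,round(az,4)],(Ri.inv().apply(d)*100).round(2).tolist())
def st():
    s=ctrl.read_state(); R=toolR(s); ty=R.apply([0,1,0]); tz=R.apply([0,0,1])
    print("t",round(s["t"],2),"p",(s["tcp_pos"]*1000).round(1),"yawy",np.degrees(np.arctan2(ty[1],ty[0])).round(2),"tz",tz.round(4),"F",s["ft_force"].round(2),"w",round(s["gripper_width"]*1000,1),"q",s["joints"].round(3))
E
python3 -c "
from h import *
st(); rows([.588,-.3215,.2],101.3,20)"
```

```text
t 0.1 p [ 137.3 -609.2  234. ] yawy -77.3 tz [-4.0e-04  1.4e-03 -1.0e+00] F [ 0.67 -0.37  0.49] w 91.9 q [ 1.246  0.435  0.025  1.574 -0.012  1.134 -0.075]
[0, 0, np.float64(-0.0884)] [2.51, -0.91, 0.17]
[0, 0, np.float64(-0.0884)] [2.58, -0.68, 0.17]
[0, 0, np.float64(-0.0884)] [2.64, -0.45, 0.17]
[0, 0, np.float64(-0.0884)] [2.66, -0.22, 0.17]
[0, 0, np.float64(-0.0884)] [2.67, 0.02, 0.17]
[0, 0, np.float64(-0.0884)] [2.66, 0.26, 0.17]
[0, 0, np.float64(-0.0884)] [2.63, 0.49, 0.17]
[0, 0, np.float64(-0.0884)] [2.57, 0.72, 0.17]
[0, 0, np.float64(-0.0884)] [2.5, 0.94, 0.17]
[0, 0, np.float64(-0.0884)] [2.41, 1.16, 0.17]
[0, 0, np.float64(-0.0884)] [2.3, 1.37, 0.17]
[0, 0, np.float64(-0.0884)] [2.17, 1.57, 0.17]
[0, 0, np.float64(-0.0884)] [2.02, 1.75, 0.17]
[0, 0, np.float64(-0.0884)] [1.86, 1.92, 0.17]
[0, 0, np.float64(-0.0884)] [1.68, 2.08, 0.17]
[0, 0, np.float64(-0.0884)] [1.49, 2.22, 0.17]
[0, 0, np.float64(-0.0884)] [1.29, 2.34, 0.17]
[0, 0, np.float64(-0.0884)] [1.08, 2.45, 0.17]
[0, 0, np.float64(-0.0884)] [0.86, 2.53, 0.17]
[0, 0, np.float64(-0.0884)] [0.63, 2.6, 0.17]
```

Request:
play_rows(steps=[[[0,0,-0.088],[2.5,-0.9,0.17],0],[[0,0,-0.088],[2.6,-0.7,0.17],0],[[0,0,-0.088],[2.6,-0.45,0.17],0],[[0,0,-0.088],[2.7,-0.2,0.17],0],[[0,0,-0.088],[2.7,0,0.17],0],[[0,0,-0.088],[2.7,0.25,0.17],0],[[0,0,-0.088],[2.6,0.5,0.17],0],[[0,0,-0.088],[2.6,0.7,0.17],0],[[0,0,-0.088],[2.5,0.95,0.17],0],[[0,0,-0.088],[2.4,1.15,0.17],0]], newtons=30)

```text
t: 1.35
tcp_pos: [0.3648, -0.4648, 0.2176]
ee_rot: [0.0, 0.851, 0.526, -0.0]
ft_force: [-0.0, -0.1, -0.7]
gripper_width: 0.0916
```

```bash
python3 -c "
from h import *
st(); rows([.588,-.3215,.2],24+26.9,10)"
```

```text
t 1.35 p [ 364.8 -464.8  217.6] yawy -26.54 tz [ 1.e-04 -1.e-04 -1.e+00] F [-0.05 -0.07 -0.69] w 91.6 q [ 0.99   0.41  -0.244  1.666  0.11   1.079  0.25 ]
[0, 0, np.float64(-0.0888)] [2.28, 1.36, 0.18]
[0, 0, np.float64(-0.0888)] [2.15, 1.55, 0.18]
[0, 0, np.float64(-0.0888)] [2.0, 1.74, 0.18]
[0, 0, np.float64(-0.0888)] [1.84, 1.91, 0.18]
[0, 0, np.float64(-0.0888)] [1.67, 2.06, 0.18]
[0, 0, np.float64(-0.0888)] [1.48, 2.2, 0.18]
[0, 0, np.float64(-0.0888)] [1.27, 2.33, 0.18]
[0, 0, np.float64(-0.0888)] [1.06, 2.43, 0.18]
[0, 0, np.float64(-0.0888)] [0.84, 2.51, 0.18]
[0, 0, np.float64(-0.0888)] [0.62, 2.58, 0.18]
```

Request:
play_rows(steps=[[[0,0,-0.088],[2.3,1.35,0.18],0],[[0,0,-0.088],[2.15,1.55,0.18],0],[[0,0,-0.088],[2.0,1.75,0.18],0],[[0,0,-0.088],[1.85,1.9,0.18],0],[[0,0,-0.088],[1.65,2.05,0.18],0],[[0,0,-0.088],[1.5,2.2,0.18],0],[[0,0,-0.088],[1.25,2.35,0.18],0],[[0,0,-0.088],[1.05,2.45,0.18],0],[[0,0,-0.088],[0.85,2.5,0.18],0],[[0,0,-0.088],[0.6,2.6,0.18],0]])

```text
t: 2.6
tcp_pos: [0.5896, -0.3235, 0.1995]
ee_rot: [-0.0, 0.546, 0.838, 0.0]
ft_force: [-0.1, 0.1, 0.2]
gripper_width: 0.0917
```

```bash
python3 -c "
from h import *
st()
import pickle
m=ctrl.camera_model('wrist'); p,d=ctrl.capture('wrist'); pickle.dump((m,p,d),open('pics/w1.pkl','wb')); cv2.imwrite('pics/w1.png',p)
print(m['mtx'])"
```

```text
t 2.6 p [ 589.6 -323.5  199.5] yawy 23.86 tz [-1.e-04  0.e+00 -1.e+00] F [-0.13  0.05  0.18] w 91.7 q [ 0.709  0.587 -0.463  1.458  0.273  1.161  0.62 ]
[[313.2437807    0.         255.40373738]
 [  0.         313.2437807  191.30465683]
 [  0.           0.           1.        ]]
```

View pics/w1.png

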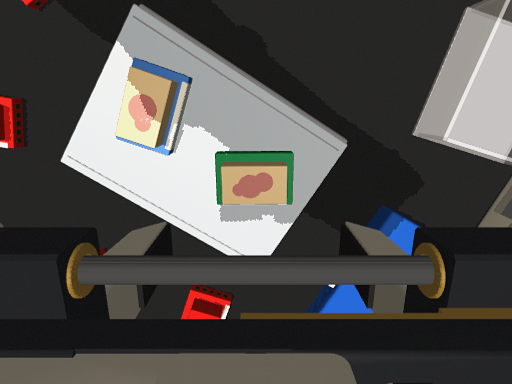

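Run:
```python
from h import *
import pickle
m,p,d=pickle.load(open('pics/w1.pkl','rb'))
h=cv2.cvtColor(p,cv2.COLOR_BGR2HSV).astype(int);H,S,V=h[...,0],h[...,1],h[...,2]
sub=np.zeros(H.shape,bool); sub[145:215,205:305]=1
# world points from depth
K=m["mtx"];E=m["extrinsics"]
vv,uu=np.mgrid[:384,:512]
c=np.stack([(uu-K[0,2])/K[0,0]*d,-(vv-K[1,2])/K[1,1]*d,-d],-1)
w=(c-E[:3,3])@E[:3,:3]
wax=sub&((H<30)|(H>165))&(S>40)&(abs(w[...,2]-.074)<.006)
print(wax.sum(),np.median(w[...,2][wax]))
def fit(mask,z):
    c=rect(mask)[:,0].astype(float); q=ray("wrist",c,z,m)[:,:2]
    r=cv2.minAreaRect((q*1000).astype(np.float32)); print(r); b=cv2.boxPoints(r); print(b.round(1).tolist())
fit(wax,.074)
gr=sub&(H>45)&(H<85)&(S>80)
for z in np.percentile(w[...,2][gr],[10,50,90]): print(z)
fit(gr&(w[...,2]>.045),.05)
slab=(abs(w[...,2]-.034)<.004); print(np.median(w[...,2][slab]))
```

```text
2539 0.07479068015513098
((587.1965942382812, -321.1261291503906), (59.35707473754883, 36.48445510864258), 23.862844467163086)
[[552.7000122070312, -316.3999938964844], [567.4000244140625, -349.79998779296875], [621.7000122070312, -325.79998779296875], [607.0, -292.3999938964844]]
0.046731699845636486
0.05060794984857136
0.05161879153480861
((587.353759765625, -321.1913146972656), (75.82313537597656, 51.33546447753906), 23.862842559814453)
[[542.2999877929688, -313.1000061035156], [563.0999755859375, -360.0], [632.4000244140625, -329.29998779296875], [611.5999755859375, -282.3999938964844]]
0.034801325871725554
```

```bash
python3 -c "
from h import *
rows([.5872,-.3211,.061],0,1)"
```

```text
[0, 0, np.float64(-0.0)] [0.1, -0.58, 13.82]
```

Request:
play_rows(steps=[[[0,0,0],[0.1,-0.6,2.0],0],[[0,0,0],[0,0,2.5],0],[[0,0,0],[0,0,2.5],0],[[0,0,0],[0,0,2.5],0],[[0,0,0],[0,0,2.0],0],[[0,0,0],[0,0,1.0],0],[[0,0,0],[0,0,0.7],0],[[0,0,0],[0,0,0.3],0],[[0,0,0],[0,0,0.3],0],[[0,0,0],[0,0,0],0]])

```text
t: 3.9
tcp_pos: [0.5824, -0.3261, 0.0619]
ee_rot: [0.0, 0.548, 0.836, -0.0]
ft_force: [1.1, -0.9, -0.3]
gripper_width: 0.0916
```

```bash
python3 -c "
from h import *
st()"
```

```text
t 3.9 p [ 582.4 -326.1   61.9] yawy 23.54 tz [ 2.e-04 -2.e-04 -1.e+00] F [ 1.08 -0.86 -0.32] w 91.6 q [ 0.695  0.712 -0.421  1.603  0.347  0.901  0.559]
```

```bash
python3 -c "
from h import *
st()
p,d=ctrl.capture('wrist'); st(); cv2.imwrite('pics/w2.png',p)
import pickle; pickle.dump((ctrl.camera_model('wrist'),p,d),open('pics/w2.pkl','wb'))
p,d=ctrl.capture('wrist'); st()
"
```

```text
t 3.9 p [ 582.4 -326.1   61.9] yawy 23.54 tz [ 2.e-04 -2.e-04 -1.e+00] F [ 1.08 -0.86 -0.32] w 91.6 q [ 0.695  0.712 -0.421  1.603  0.347  0.901  0.559]
t 3.95 p [ 582.5 -326.2   62.1] yawy 23.54 tz [ 4.e-04 -3.e-04 -1.e+00] F [-0.22  0.8  -1.25] w 91.8 q [ 0.695  0.712 -0.421  1.603  0.347  0.901  0.559]
t 4.0 p [ 582.5 -326.2   62.1] yawy 23.54 tz [ 5.e-04 -2.e-04 -1.e+00] F [ 0.14 -0.32  0.71] w 92.0 q [ 0.695  0.712 -0.421  1.603  0.347  0.901  0.559]
```

View pics/w2.png

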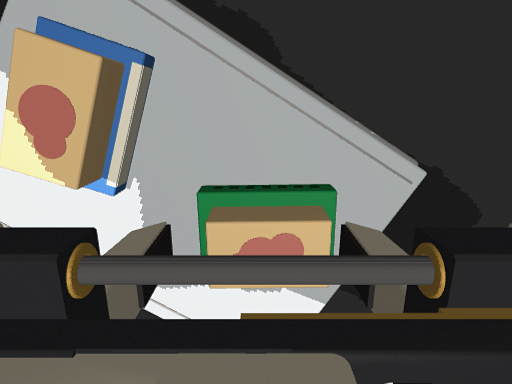

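Request:
play_rows(steps=[[[0,0,-0.005],[0.28,0.63,0.1],0],[[0,0,0],[0,0,0],0],[[0,0,0],[0,0,0],0],[[0,0,0],[0,0,0],1],[[0,0,0],[0,0,0],1],[[0,0,0],[0,0,0],1],[[0,0,0],[0,0,0],1],[[0,0,0],[0,0,0],1],[[0,0,0],[0,0,0],1],[[0,0,0],[0,0,0],1]], newtons=40)

```text
t: 5.25
tcp_pos: [0.587, -0.321, 0.0607]
ee_rot: [0.0, 0.546, 0.838, -0.0]
ft_force: [-0.3, -0.8, 0.6]
gripper_width: 0.0595
```

```bash
python3 -c "
from h import *
st()
p,d=ctrl.capture('wrist');st(); cv2.imwrite('pics/w3.png',p)
"
```

```text
t 5.25 p [ 587.  -321.    60.7] yawy 23.83 tz [-1.e-04 -1.e-04 -1.e+00] F [-0.29 -0.77  0.56] w 59.5 q [ 0.685  0.716 -0.421  1.599  0.349  0.902  0.553]
t 5.3 p [ 587.  -321.1   60.7] yawy 23.83 tz [-1.e-04 -2.e-04 -1.e+00] F [-0.15 -0.73  0.19] w 59.9 q [ 0.685  0.716 -0.421  1.599  0.349  0.902  0.553]
```

View pics/w3.png

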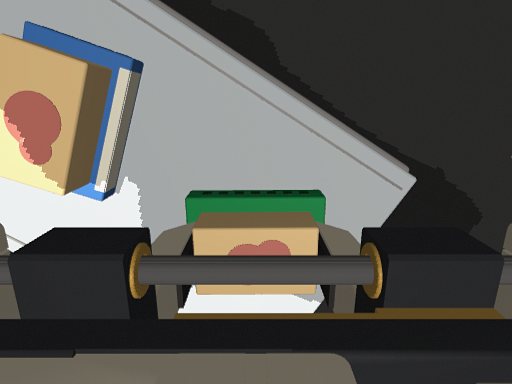

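```bash
python3 -c "
from h import *
rows([.530,-.0167,.0607],100.58-23.83,14)"
```

```text
[0, 0, np.float64(-0.0957)] [2.15, 0.51, -0.0]
[0, 0, np.float64(-0.0957)] [2.09, 0.71, -0.0]
[0, 0, np.float64(-0.0957)] [2.02, 0.91, -0.0]
[0, 0, np.float64(-0.0957)] [1.92, 1.09, -0.0]
[0, 0, np.float64(-0.0957)] [1.81, 1.27, -0.0]
[0, 0, np.float64(-0.0957)] [1.68, 1.44, -0.0]
[0, 0, np.float64(-0.0957)] [1.53, 1.59, -0.0]
[0, 0, np.float64(-0.0957)] [1.37, 1.73, -0.0]
[0, 0, np.float64(-0.0957)] [1.2, 1.86, -0.0]
[0, 0, np.float64(-0.0957)] [1.02, 1.96, -0.0]
[0, 0, np.float64(-0.0957)] [0.83, 2.05, -0.0]
[0, 0, np.float64(-0.0957)] [0.63, 2.12, -0.0]
[0, 0, np.float64(-0.0957)] [0.42, 2.17, -0.0]
[0, 0, np.float64(-0.0957)] [0.21, 2.2, -0.0]
```

Request:
play_rows(steps=[[[0,0,0],[0,0,-0.8],1],[[0,0,0],[0,0,-2],1],[[0,0,0],[0,0,-2.2],1],[[0,0,0],[0,0,-2],1],[[0,0,-0.0957],[2.15,0.51,0],1],[[0,0,-0.0957],[2.09,0.71,0],1],[[0,0,-0.0957],[2.02,0.91,0],1],[[0,0,-0.0957],[1.92,1.09,0],1],[[0,0,-0.0957],[1.81,1.27,0],1],[[0,0,-0.0957],[1.68,1.44,0],1]])

```text
t: 6.55
tcp_pos: [0.5627, -0.1901, 0.132]
ee_rot: [0.001, 0.285, 0.959, -0.0]
ft_force: [-0.7, 0.2, -0.5]
gripper_width: 0.0596
```

Request:
play_rows(steps=[[[0,0,-0.0957],[1.53,1.59,0],1],[[0,0,-0.0957],[1.37,1.73,0],1],[[0,0,-0.0957],[1.2,1.86,0],1],[[0,0,-0.0957],[1.02,1.96,0],1],[[0,0,-0.0957],[0.83,2.05,0],1],[[0,0,-0.0957],[0.63,2.12,0],1],[[0,0,-0.0957],[0.42,2.17,0],1],[[0,0,-0.0957],[0.21,2.2,0],1],[[0,0,0],[0,0,0],1],[[0,0,0],[0,0,0],1]])

```text
t: 7.8
tcp_pos: [0.5304, -0.0178, 0.1312]
ee_rot: [0.0, -0.091, 0.996, -0.001]
ft_force: [0.5, 0.2, -1.4]
gripper_width: 0.0598
```

```bash
python3 -c "
from h import *
st()
for n in ('top','scene','wrist'):
  p,d=ctrl.capture(n);cv2.imwrite(f'pics/{n}4.png',p); np.save(f'pics/{n}4.npy',d)
st()
a=cv2.imread('pics/top4.png')[115:215,160:280]; cv2.imwrite('pics/top4c.png',cv2.resize(a,None,fx=5,fy=5,interpolation=cv2.INTER_CUBIC))
"
```

```text
t 7.8 p [530.4 -17.8 131.2] yawy 100.46 tz [ 6.e-04 -1.e-03 -1.e+00] F [ 0.45  0.19 -1.37] w 59.8 q [ 0.539  0.541 -0.844  1.877  0.496  0.946  1.219]
t 7.95 p [530.2 -18.  130.8] yawy 100.46 tz [ 1.e-04 -7.e-04 -1.e+00] F [-0.3  -0.02 -0.56] w 59.5 q [ 0.539  0.542 -0.844  1.877  0.496  0.946  1.219]
```

View pics/wrist4.png

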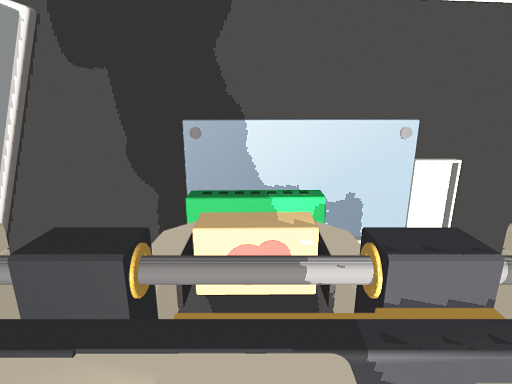

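View pics/top4c.png

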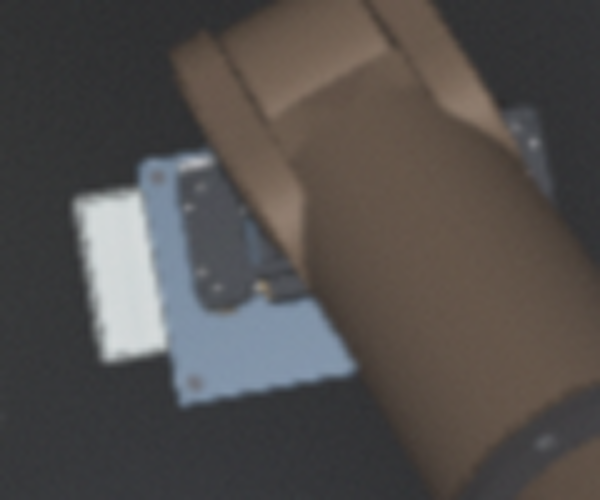

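View pics/scene4.png

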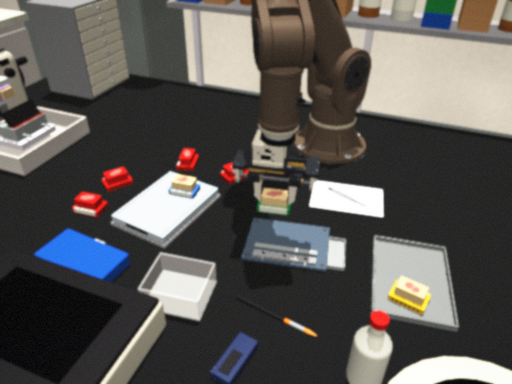

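Run:
```python
from h import *
m=ctrl.camera_model('wrist')
q=ray('wrist',[[183,121],[418,121],[195,132],[406,132]],.012,m); print(q)
v=q[0]-q[1]; v=q[1]-q[0]; print(np.linalg.norm(v),np.degrees(np.arctan2(v[1],v[0])))
a=np.radians(10.5); x=np.array([np.cos(a),np.sin(a)]); print((q[0]+q[1])[:2]/2+.105*x)
c=np.array([.4456,.1063]);d=np.array([.4828,-.0932]); print((c+d)/2+.105*x)
```

```text
[[ 0.48366789 -0.0876579   0.012     ]
 [ 0.44788534  0.10656525  0.012     ]
 [ 0.49088703 -0.07654212  0.012     ]
 [ 0.45846321  0.09943684  0.012     ]]
0.19749182920904854 100.43878802040103
[0.56901838 0.0285884 ]
[0.56744177 0.02568473]
```

Request:
play_rows(steps=[[[0,0,0],[0,0,1],1],[[0,0,0],[0,0,2],1],[[0,0,0],[0,0,2],1],[[0,0,0],[0,0,1.8],1],[[0,0,0],[0,0,1.2],1],[[0,0,0],[0,0,0.6],1],[[0,0,0],[0,0,0.35],1],[[0,0,0],[0,0,0.15],1],[[0,0,0],[0,0,0],1],[[0,0,0],[0,0,0],1]])

```text
t: 9.2
tcp_pos: [0.5302, -0.0169, 0.0401]
ee_rot: [0.0, -0.092, 0.996, -0.0]
ft_force: [-0.6, -0.3, -1.0]
gripper_width: 0.0594
```

```bash
cat >> h.py <<'E'
F=np.array([.5686,.0265]);A=np.radians(10.45)
def sf():
    s=ctrl.read_state(); d=s["tcp_pos"][:2]-F; c,n=np.cos(A),np.sin(A); f=s["ft_force"]
    print("scr x %.1f y %.1f z %.1f | Fx %.2f Fy %.2f Fz %.2f M %s"%(*(1000*np.array([d@[c,n],d@[-n,c]])),1000*s["tcp_pos"][2],f[:2]@[c,n],f[:2]@[-n,c],f[2],np.round(s["moment"],2)))
E
python3 -c "
from h import *
st();sf()"
```

```text
t 9.2 p [530.2 -16.9  40.1] yawy 100.59 tz [ 6.e-04 -1.e-04 -1.e+00] F [-0.64 -0.27 -0.98] w 59.4 q [ 0.46   0.656 -0.745  1.955  0.631  0.777  1.104]
scr x -45.6 y -35.7 z 40.1 | Fx -0.68 Fy -0.14 Fz -0.98 M [ 0.16 -0.19 -0.  ]
```

Request:
play_rows(steps=[[[0,0,0],[0,-0.2,0.05],1],[[0,0,0],[0,0,0.05],1],[[0,0,0],[0,0,0.05],1],[[0,0,0],[0,0,0.05],1],[[0,0,0],[-0.4,0,0],1],[[0,0,0],[-0.4,0,0],1],[[0,0,0],[-0.4,0,0],1],[[0,0,0],[-0.3,0,0],1],[[0,0,0],[0,0,0],1],[[0,0,0],[0,0,0],1]])

```text
t: 10.45
tcp_pos: [0.5445, -0.0162, 0.0386]
ee_rot: [-0.0, -0.092, 0.996, -0.001]
ft_force: [-7.5, -2.0, 15.2]
gripper_width: 0.0596
```

```bash
python3 -c "
from h import *
st();sf()"
```

```text
t 10.45 p [544.5 -16.2  38.6] yawy 100.6 tz [-7.0e-04 -1.2e-03 -1.0e+00] F [-7.52 -1.97 15.19] w 59.6 q [ 0.449  0.675 -0.74   1.92   0.632  0.796  1.111]
scr x -31.5 y -37.6 z 38.6 | Fx -7.75 Fy -0.57 Fz 15.19 M [-0.    1.4   0.05]
```

Request:
play_rows(steps=[[[0,0,0],[0,0,-0.04],1],[[0,0,0],[0,0,-0.02],1],[[0,0,0],[0,0,0],1],[[0,0,0],[-0.2,0,0],1],[[0,0,0],[-0.2,0,0],1],[[0,0,0],[-0.2,0,0],1],[[0,0,0],[-0.1,0,0],1],[[0,0,0],[0,0,0],1],[[0,0,0],[0,0,0],1],[[0,0,0],[0,0,0],1]])

```text
t: 11.7
tcp_pos: [0.5496, -0.0152, 0.0387]
ee_rot: [-0.002, -0.092, 0.996, -0.001]
ft_force: [-11.8, -1.9, 16.4]
gripper_width: 0.0598
```

```bash
python3 -c "
from h import *
st();sf()
p,d=ctrl.capture('scene');cv2.imwrite('pics/s5.png',cv2.resize(p[160:290,220:370],None,fx=5,fy=4,interpolation=cv2.INTER_CUBIC));sf()"
```

```text
t 11.7 p [549.6 -15.2  38.7] yawy 100.59 tz [-0.0039 -0.002  -1.    ] F [-11.83  -1.93  16.35] w 59.8 q [ 0.444  0.682 -0.739  1.905  0.63   0.808  1.114]
scr x -26.2 y -37.5 z 38.7 | Fx -11.98 Fy 0.25 Fz 16.35 M [-0.17  2.34 -0.09]
scr x -26.2 y -37.5 z 38.7 | Fx -11.82 Fy -0.76 Fz 16.24 M [-0.11  2.3  -0.06]
```

View pics/s5.png

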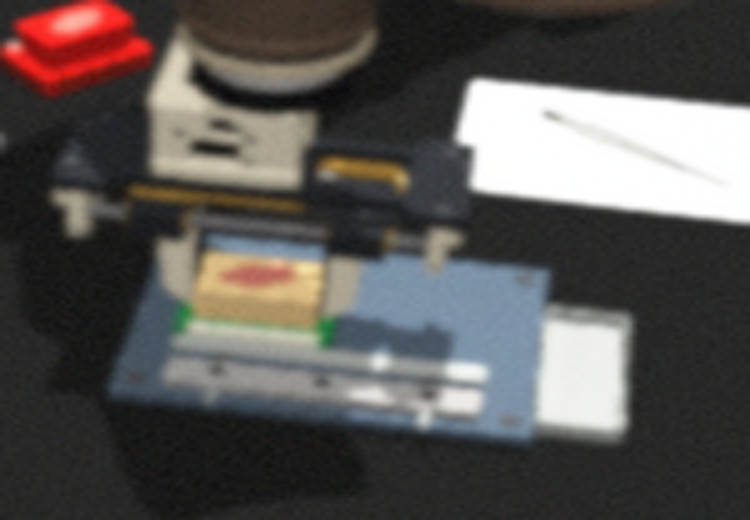

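Request:
play_rows(steps=[[[0,0,0],[0,0,-0.05],1],[[0,0,0],[0,0,-0.05],1],[[0,0,0],[0,0,0],1],[[0,0,0],[0,0,0],1],[[0,0,0],[0,0,0],1],[[0,0,0],[0,0,0],1],[[0,0,0],[0,0,0],1],[[0,0,0],[0,0,0],1],[[0,0,0],[0,0,0],1],[[0,0,0],[0,0,0],1]])

```text
t: 13.0
tcp_pos: [0.552, -0.0148, 0.0393]
ee_rot: [-0.0, -0.092, 0.996, -0.0]
ft_force: [-3.6, -1.1, -3.3]
gripper_width: 0.0597
```

```bash
python3 -c "
from h import *
st();sf()"
```

```text
t 13.0 p [552.  -14.8  39.3] yawy 100.59 tz [-1.e-04 -1.e-04 -1.e+00] F [-3.64 -1.11 -3.26] w 59.7 q [ 0.444  0.682 -0.74   1.902  0.63   0.806  1.116]
scr x -23.9 y -37.6 z 39.3 | Fx -3.78 Fy -0.43 Fz -3.26 M [ 0.03  0.86 -0.07]
```

Request:
play_rows(steps=[[[0,0,0],[0,0,0.03],1],[[0,0,0],[0,0.2,0],1],[[0,0,0],[0,0.3,0],1],[[0,0,0],[0,0.4,0],1],[[0,0,0],[0,0.4,0],1],[[0,0,0],[0,0.4,0],1],[[0,0,0],[0,0.4,0],1],[[0,0,0],[0,0.4,0],1],[[0,0,0],[0,0.4,0],1],[[0,0,0],[0,0.4,0],1]])

```text
t: 14.25
tcp_pos: [0.5459, 0.018, 0.039]
ee_rot: [0.0, -0.092, 0.996, -0.0]
ft_force: [-2.6, -3.0, -1.6]
gripper_width: 0.0595
```

```bash
python3 -c "
from h import *
st();sf()"
```

```text
t 14.25 p [545.9  18.   39. ] yawy 100.6 tz [ 0. -0. -1.] F [-2.63 -2.96 -1.55] w 59.5 q [ 0.386  0.675 -0.739  1.917  0.63   0.797  1.052]
scr x -23.9 y -4.3 z 39.0 | Fx -3.12 Fy -2.43 Fz -1.55 M [-0.63  0.74 -0.18]
```

Request:
play_rows(steps=[[[0,0,0],[0,0.4,0],1],[[0,0,0],[0,0.4,0],1],[[0,0,0],[0,0.5,0],1],[[0,0,0],[0,0.5,0],1],[[0,0,0],[0,0.5,0],1],[[0,0,0],[0,0.5,0],1],[[0,0,0],[0,0.5,0],1],[[0,0,0],[0,0.5,0],1],[[0,0,0],[0,0.2,0],1],[[0,0,0],[0,0,0],1]])

```text
t: 15.5
tcp_pos: [0.5385, 0.0576, 0.0391]
ee_rot: [0.0, -0.093, 0.996, 0.0]
ft_force: [-3.6, -0.8, -1.4]
gripper_width: 0.0598
```

```bash
python3 -c "
from h import *
st();sf()
p,d=ctrl.capture('scene');cv2.imwrite('pics/s6.png',cv2.resize(p[160:290,220:370],None,fx=5,fy=4,interpolation=cv2.INTER_CUBIC));sf()"
```

```text
t 15.5 p [538.5  57.6  39.1] yawy 100.63 tz [ 0.e+00  6.e-04 -1.e+00] F [-3.64 -0.84 -1.4 ] w 59.8 q [ 0.314  0.669 -0.739  1.928  0.628  0.789  0.977]
scr x -24.0 y 36.1 z 39.1 | Fx -3.73 Fy -0.17 Fz -1.40 M [-0.1   0.85 -0.11]
scr x -23.9 y 36.1 z 39.1 | Fx -4.05 Fy 0.93 Fz -1.29 M [ 0.01  0.8  -0.11]
```

View pics/s6.png

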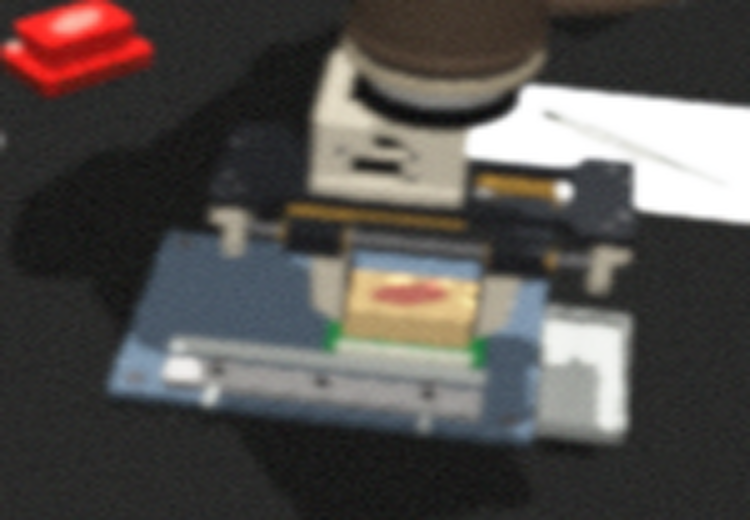

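Request:
play_rows(steps=[[[0,0,0],[0.4,0,0],1],[[0,0,0],[0.9,0,0],1],[[0,0,0],[0.9,0,0],1],[[0,0,0],[0,-0.6,-1.2],1],[[0,0,0],[0,-1.1,-2],1],[[0,0,0],[0,-1.2,-1.8],1],[[0,0,0],[0,-1.3,0],1],[[0,0,0],[0,-1.3,0],1],[[0,0,0],[0,-1.2,0],1],[[0,0,0],[0,-0.6,0],1]])

```text
t: 16.8
tcp_pos: [0.5302, -0.0199, 0.0884]
ee_rot: [-0.001, -0.092, 0.996, 0.0]
ft_force: [-0.6, -0.5, -1.2]
gripper_width: 0.0596
```

Request:
play_rows(steps=[[[0,0,0.18],[0,0,0],1],[[0,0,0.18],[0,0,0],1],[[0,0,0.18],[0,0,0],1],[[0,0,0.18],[0,0,0],1],[[0,0,0.18],[0,0,0],1],[[0,0,0.18],[0,0,0],1],[[0,0,0.18],[0,0,0],1],[[0,0,0.18],[0,0,0],1],[[0,0,0.18],[0,0,0],1],[[0,0,0.18],[0,0,0],1]])

```text
t: 18.05
tcp_pos: [0.5302, -0.0184, 0.0887]
ee_rot: [-0.0, 0.724, 0.689, -0.0]
ft_force: [-0.5, 0.4, -0.9]
gripper_width: 0.06
```

Request:
play_rows(steps=[[[0,0,0.168],[0,0,0],1],[[0,0,0.168],[0,0,0],1],[[0,0,0.168],[0,0,0],1],[[0,0,0.168],[0,0,0],1],[[0,0,0.168],[0,0,0],1],[[0,0,0.168],[0,0,0],1],[[0,0,0.168],[0,0,0],1],[[0,0,0.168],[0,0,0],1],[[0,0,0],[0,0,0],1],[[0,0,0],[0,0,0],1]])

```text
t: 19.3
tcp_pos: [0.5303, -0.0185, 0.0888]
ee_rot: [-0.0, 0.996, 0.093, -0.0]
ft_force: [-0.3, -0.4, -0.3]
gripper_width: 0.0595
```

```bash
python3 -c "
from h import *
st();sf()
m=ctrl.camera_model('wrist')
p,d=ctrl.capture('wrist');cv2.imwrite('pics/w7.png',p)
import pickle; pickle.dump((m,p,d),open('pics/w7.pkl','wb'));sf()"
```

```text
t 19.3 p [530.3 -18.5  88.8] yawy -79.29 tz [-4.e-04 -0.e+00 -1.e+00] F [-0.31 -0.37 -0.32] w 59.5 q [-0.074  0.456  0.011  1.965 -0.008  0.721 -1.442]
scr x -45.9 y -37.3 z 88.8 | Fx -0.37 Fy -0.31 Fz -0.32 M [-0.01  0.04 -0.02]
scr x -45.9 y -37.4 z 88.9 | Fx 0.34 Fy 0.61 Fz -0.37 M [-0.   -0.07 -0.  ]
```

View pics/w7.png

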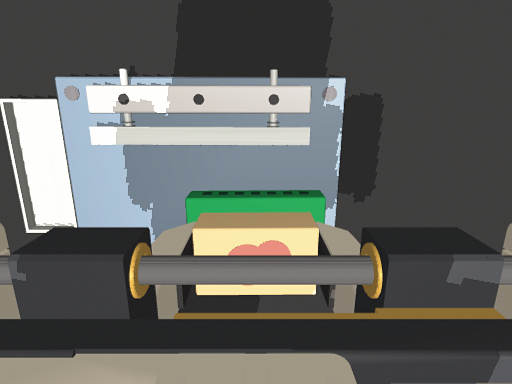

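Run:
```python
from h import *
import pickle
m,p,d=pickle.load(open('pics/w7.pkl','rb'))
q=ray('wrist',[[91,145],[310,145]],.012,m); print(q, q[:,:2].mean(0))
c,n=np.cos(A),np.sin(A)
print([(w[:2]-F)@np.array([[c,-n],[n,c]]) for w in q])
print(p[120:150,200].tolist())
```

```text
[[ 0.55076273  0.10737793  0.012     ]
 [ 0.58017605 -0.04844582  0.012     ]] [0.56546939 0.02946606]
[array([-0.00287198,  0.08277173]), array([-0.00220943, -0.07580237])]
[[149, 136, 123], [149, 137, 123], [150, 138, 124], [149, 137, 123], [150, 138, 124], [148, 136, 121], [156, 148, 138], [191, 201, 205], [211, 221, 222], [208, 216, 217], [204, 214, 215], [206, 214, 215], [207, 215, 216], [207, 217, 216], [209, 218, 218], [213, 220, 221], [213, 220, 221], [214, 221, 220], [212, 219, 219], [213, 222, 221], [214, 220, 221], [208, 217, 216], [206, 217, 216], [202, 213, 212], [179, 185, 188], [124, 116, 108], [149, 136, 121], [149, 136, 122], [150, 137, 122], [150, 136, 122]]
```

Request:
play_rows(steps=[[[0,0,0],[0,0,1.5],1],[[0,0,0],[0,0,1.8],1],[[0,0,0],[0,0,1],1],[[0,0,0],[0,0,0.4],1],[[0,0,0],[0,0,0.2],1],[[0,0,0],[0,0,0.05],1],[[0,0,0],[0.4,0,0],1],[[0,0,0],[0.5,0,0],1],[[0,0,0],[0.5,0,0],1],[[0,0,0],[0,0,0],1]])

```text
t: 20.6
tcp_pos: [0.5448, -0.0161, 0.0396]
ee_rot: [0.0, 0.996, 0.091, 0.0]
ft_force: [0.8, 0.5, -1.1]
gripper_width: 0.06
```

```bash
python3 -c "
from h import *
st();sf()"
```

```text
t 20.6 p [544.8 -16.1  39.6] yawy -79.53 tz [ 5.e-04  0.e+00 -1.e+00] F [ 0.8   0.49 -1.06] w 60.0 q [-0.076  0.548  0.01   1.965 -0.009  0.628 -1.448]
scr x -31.2 y -37.6 z 39.6 | Fx 0.88 Fy 0.34 Fz -1.06 M [ 0.01 -0.03  0.08]
```

Lower 0.5 mm more and press.

Request:
play_rows(steps=[[[0,0,0],[0,0,0.05],1],[[0,0,0],[0.2,0,0],1],[[0,0,0],[0.2,0,0],1],[[0,0,0],[0.2,0,0],1],[[0,0,0],[0.1,0,0],1],[[0,0,0],[0.1,0,0],1],[[0,0,0],[0,0,0],1],[[0,0,0],[0,0,0],1],[[0,0,0],[0,0,0],1],[[0,0,0],[0,0,0],1]])

```text
t: 21.85
tcp_pos: [0.5518, -0.0148, 0.0389]
ee_rot: [0.0, 0.996, 0.091, -0.0]
ft_force: [-1.9, -0.2, -1.3]
gripper_width: 0.0597
```

```bash
python3 -c "
from h import *
st();sf()
m=ctrl.camera_model('wrist')
p,d=ctrl.capture('wrist');cv2.imwrite('pics/w8.png',p);sf()"
```

```text
t 21.85 p [551.8 -14.8  38.9] yawy -79.54 tz [-3.e-04 -1.e-04 -1.e+00] F [-1.92 -0.23 -1.33] w 59.7 q [-0.078  0.558  0.011  1.947 -0.01   0.637 -1.449]
scr x -24.0 y -37.6 z 38.9 | Fx -1.93 Fy 0.12 Fz -1.33 M [-0.05  0.47 -0.06]
scr x -24.0 y -37.6 z 38.9 | Fx -1.97 Fy 0.26 Fz -0.95 M [-0.05  0.48 -0.03]
```

View pics/w8.png

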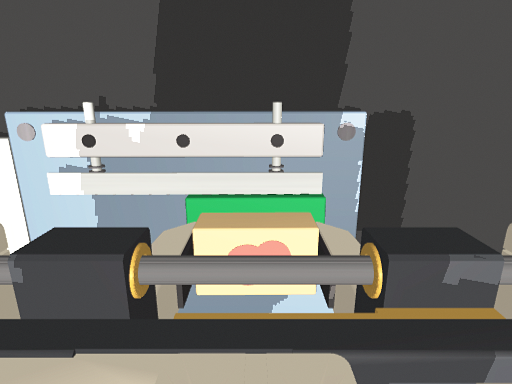

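Request:
play_rows(steps=[[[0,0,0],[0.1,0,0],1],[[0,0,0],[0.1,0,0],1],[[0,0,0],[0.08,0,0],1],[[0,0,0],[0,0,0],1],[[0,0,0],[0,0,0],1],[[0,0,0],[0,0,0],1],[[0,0,0],[0,0,0],1],[[0,0,0],[0,0,0],1],[[0,0,0],[0,0,0],1],[[0,0,0],[0,0,0],1]])

```text
t: 23.15
tcp_pos: [0.5547, -0.0143, 0.039]
ee_rot: [0.0, 0.996, 0.091, -0.0]
ft_force: [-2.8, 0.8, -1.2]
gripper_width: 0.0597
```

```bash
python3 -c "
from h import *
st();sf()
m=ctrl.camera_model('wrist')
p,d=ctrl.capture('wrist');cv2.imwrite('pics/w9.png',p);sf()"
```

```text
t 23.15 p [554.7 -14.3  39. ] yawy -79.55 tz [-1.e-04 -0.e+00 -1.e+00] F [-2.84  0.75 -1.16] w 59.7 q [-0.079  0.561  0.011  1.94  -0.01   0.64  -1.45 ]
scr x -21.0 y -37.6 z 39.0 | Fx -2.66 Fy 1.25 Fz -1.16 M [-0.    0.81 -0.14]
scr x -21.0 y -37.6 z 39.0 | Fx -4.27 Fy 0.40 Fz -2.03 M [ 0.02  0.75 -0.14]
```

View pics/w9.png

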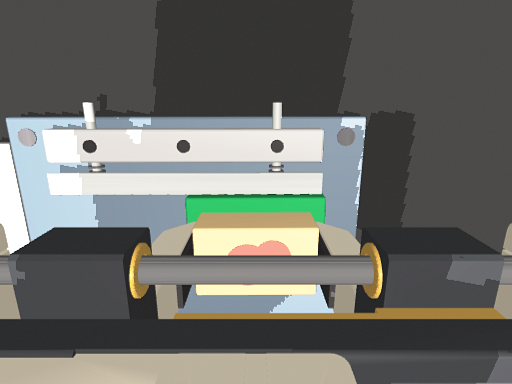

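Request:
play_rows(steps=[[[0,0,0],[0,0,0],1],[[0,0,0],[0,-0.2,0],1],[[0,0,0],[0,-0.3,0],1],[[0,0,0],[0,-0.4,0],1],[[0,0,0],[0,-0.4,0],1],[[0,0,0],[0,-0.4,0],1],[[0,0,0],[0,-0.4,0],1],[[0,0,0],[0,-0.4,0],1],[[0,0,0],[0,-0.4,0],1],[[0,0,0],[0,-0.4,0],1]])

```text
t: 24.45
tcp_pos: [0.5487, 0.0184, 0.039]
ee_rot: [0.0, 0.996, 0.091, -0.0]
ft_force: [-3.2, -2.9, -0.9]
gripper_width: 0.0597
```

```bash
python3 -c "
from h import *
st();sf()"
```

```text
t 24.45 p [548.7  18.4  39. ] yawy -79.55 tz [-1.e-04 -0.e+00 -1.e+00] F [-3.18 -2.94 -0.87] w 59.7 q [-0.14   0.554  0.013  1.955 -0.012  0.632 -1.508]
scr x -21.0 y -4.3 z 39.0 | Fx -3.66 Fy -2.32 Fz -0.87 M [-0.68  0.74 -0.12]
```

Request:
play_rows(steps=[[[0,0,0],[0,-0.4,0],1],[[0,0,0],[0,-0.4,0],1],[[0,0,0],[0,-0.5,0],1],[[0,0,0],[0,-0.5,0],1],[[0,0,0],[0,-0.5,0],1],[[0,0,0],[0,-0.5,0],1],[[0,0,0],[0,-0.5,0],1],[[0,0,0],[0,-0.5,0],1],[[0,0,0],[0,-0.2,0],1],[[0,0,0],[0,0,0],1]])

```text
t: 25.7
tcp_pos: [0.5414, 0.0581, 0.039]
ee_rot: [-0.0, 0.996, 0.091, -0.0]
ft_force: [-3.4, -0.4, -1.2]
gripper_width: 0.0598
```

```bash
python3 -c "
from h import *
st();sf()
m=ctrl.camera_model('wrist')
p,d=ctrl.capture('wrist');cv2.imwrite('pics/w10.png',p);sf()"
```

```text
t 25.7 p [541.4  58.1  39. ] yawy -79.5 tz [-1.e-04  4.e-04 -1.e+00] F [-3.39 -0.4  -1.24] w 59.8 q [-0.216  0.549  0.015  1.966 -0.014  0.626 -1.579]
scr x -21.0 y 36.0 z 39.0 | Fx -3.40 Fy 0.22 Fz -1.24 M [-0.08  0.84 -0.14]
scr x -21.0 y 36.0 z 39.0 | Fx -2.77 Fy 0.71 Fz -0.30 M [ 0.07  0.84 -0.06]
```

View pics/w10.png

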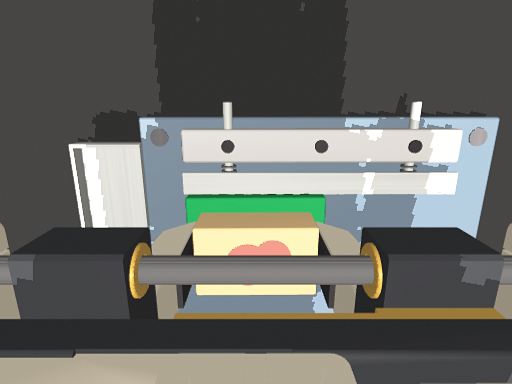

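Request:
play_rows(steps=[[[0,0,0],[-0.4,0,0],1],[[0,0,0],[-0.9,0,0],1],[[0,0,0],[-1.2,0,0],1],[[0,0,0],[0,0,-1.2],1],[[0,0,0],[0,0,-2.2],1],[[0,0,0],[0,0,-2],1],[[0,0,0.049],[0,0,-0.6],1],[[0,0,0],[0,0,0],1],[[0,0,0],[0,0,0],1],[[0,0,0],[0,0,0],1]])

```text
t: 27.0
tcp_pos: [0.5167, 0.0529, 0.0987]
ee_rot: [0.0, 0.998, 0.067, -0.0]
ft_force: [-0.6, 0.2, -1.8]
gripper_width: 0.0596
```

```bash
python3 -c "
from h import *
st();rows([.488,.308,.1],0,12)
p,d=ctrl.capture('top');cv2.imwrite('pics/t11.png',p)" | head -3
```

```text
t 27.0 p [516.7  52.9  98.7] yawy -82.32 tz [-6.e-04 -1.e-04 -1.e+00] F [-0.62  0.2  -1.79] w 59.6 q [-0.229  0.427  0.032  1.985 -0.02   0.731 -1.622]
[0, 0, np.float64(-0.0)] [0.05, -2.14, -0.01]
[0, 0, np.float64(-0.0)] [0.05, -2.14, -0.01]
```

Request:
play_rows(steps=[[[0,0,0],[0.06,-1.7,0],1],[[0,0,0],[0.06,-2.8,0],1],[[0,0,0],[0.06,-3.1,0],1],[[0,0,0],[0.06,-3.2,0],1],[[0,0,0],[0.06,-3.2,0],1],[[0,0,0],[0.06,-3.2,0],1],[[0,0,0],[0.06,-3.1,0],1],[[0,0,0],[0.06,-2.8,0],1],[[0,0,0],[0.06,-1.8,0],1],[[0,0,0],[0.06,-0.8,0],1]])

```text
t: 28.3
tcp_pos: [0.488, 0.3099, 0.0988]
ee_rot: [-0.0, 0.998, 0.068, -0.0]
ft_force: [-0.0, -0.6, -0.7]
gripper_width: 0.0597
```

Request:
play_rows(steps=[[[0,0,0],[0,0,0.5],1],[[0,0,0],[0,0,1.2],1],[[0,0,0],[0,0,1.2],1],[[0,0,0],[0,0,0.6],1],[[0,0,0],[0,0,0],1],[[0,0,0],[0,0,0],1],[[0,0,0],[0,0,0],1],[[0,0,0],[0,0,0],1],[[0,0,0],[0,0,0],1],[[0,0,0],[0,0,0],1]])

```text
t: 29.55
tcp_pos: [0.4887, 0.3085, 0.0641]
ee_rot: [-0.0, 0.998, 0.067, 0.0]
ft_force: [0.3, 0.8, -1.1]
gripper_width: 0.0596
```

```bash
python3 -c "
from h import *
st()
for n in ('top','scene','wrist'):
  p,d=ctrl.capture(n);cv2.imwrite(f'pics/{n}12.png',p)
st()"
```

```text
t 29.55 p [488.7 308.5  64.1] yawy -82.35 tz [ 1.e-04  1.e-04 -1.e+00] F [ 0.33  0.79 -1.07] w 59.6 q [-0.663  0.551  0.011  1.867 -0.008  0.723 -2.085]
t 29.7 p [488.7 308.5  64. ] yawy -82.35 tz [-0.e+00 -1.e-04 -1.e+00] F [ 0.41  0.2  -1.8 ] w 59.5 q [-0.663  0.552  0.011  1.867 -0.008  0.723 -2.085]
```

View pics/wrist12.png

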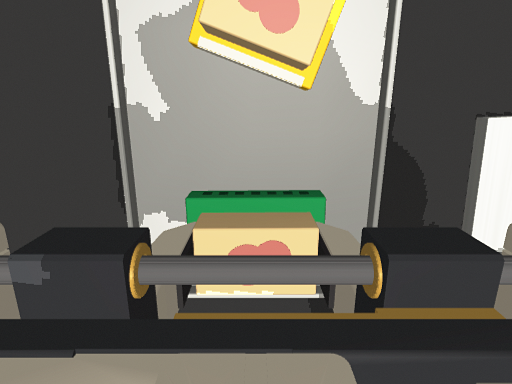

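View pics/scene12.png

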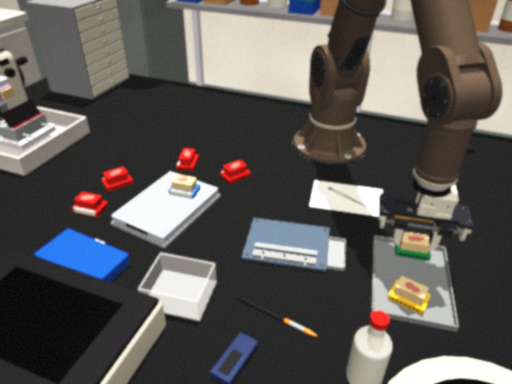

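Request:
play_rows(steps=[[[0,0,0],[0,0,0.7],1],[[0,0,0],[0,0,1],1],[[0,0,0],[0,0,0.7],1],[[0,0,0],[0,0,0.4],1],[[0,0,0],[0,0,0.2],1],[[0,0,0],[0,0,0.15],1],[[0,0,0],[0,0,0.1],1],[[0,0,0],[0,0,0.05],1],[[0,0,0],[0,0,0],1],[[0,0,0],[0,0,0],1]])

```text
t: 30.95
tcp_pos: [0.4887, 0.3085, 0.0311]
ee_rot: [-0.0, 0.998, 0.067, 0.0]
ft_force: [-0.5, -0.1, -1.5]
gripper_width: 0.0595
```

```bash
python3 -c "
from h import *
st()"
```

```text
t 30.95 p [488.7 308.5  31.1] yawy -82.35 tz [ 1.e-04  1.e-04 -1.e+00] F [-0.5  -0.09 -1.51] w 59.5 q [-0.662  0.599  0.009  1.887 -0.008  0.655 -2.086]
```

Request:
play_rows(steps=[[[0,0,0],[0,0,0.03],1],[[0,0,0],[0,0,0.02],1],[[0,0,0],[0,0,0],1],[[0,0,0],[0,0,0],0.2],[[0,0,0],[0,0,0],0],[[0,0,0],[0,0,0],0],[[0,0,0],[0,0,0],0],[[0,0,0],[0,0,0],0],[[0,0,0],[0,0,0],0],[[0,0,0],[0,0,0],0]])

```text
t: 32.2
tcp_pos: [0.4887, 0.3085, 0.0305]
ee_rot: [0.0, 0.998, 0.067, 0.0]
ft_force: [-0.6, -0.5, -0.1]
gripper_width: 0.0922
```

Request:
play_rows(steps=[[[0,0,0],[0,0,-0.5],0],[[0,0,0],[0,0,-1.5],0],[[0,0,0],[0,0,-2.5],0],[[0,0,0],[0,0,-3],0],[[0,0,0],[0,0,-3],0],[[0,0,0],[0,0,-2.5],0],[[0,0,0],[0,0,-1],0],[[0,0,0],[0,0,0],0],[[0,0,0],[0,0,0],0],[[0,0,0],[0,0,0],0]])

```text
t: 33.45
tcp_pos: [0.4882, 0.3081, 0.1695]
ee_rot: [0.001, 0.998, 0.067, -0.001]
ft_force: [0.1, 0.2, 0.1]
gripper_width: 0.0915
```

Run:
```python
from h import *
st()
m=ctrl.camera_model('wrist')
p,d=ctrl.capture('wrist');cv2.imwrite('pics/w13.png',p)
h=cv2.cvtColor(p,cv2.COLOR_BGR2HSV).astype(int);H,S,V=h[...,0],h[...,1],h[...,2]
K=m["mtx"];E=m["extrinsics"];vv,uu=np.mgrid[:384,:512]
c=np.stack([(uu-K[0,2])/K[0,0]*d,-(vv-K[1,2])/K[1,1]*d,-d],-1); w=(c-E[:3,3])@E[:3,:3]
wax=((H<30)|(H>165))&(S>40)&(abs(w[...,2]-.044)<.004)&(vv>120)&(abs(w[...,0]-.489)<.03)&(abs(w[...,1]-.3085)<.04)
P=w[wax]; a=np.linalg.lstsq(np.c_[P[:,:2],np.ones(len(P))],P[:,2],rcond=None)[0]
print(wax.sum(),P.mean(0),a)
p,d=ctrl.capture('scene');cv2.imwrite('pics/s13.png',p)
p,d=ctrl.capture('top');cv2.imwrite('pics/t13.png',p)
```

```text
t 33.45 p [488.2 308.1 169.5] yawy -82.35 tz [-0.0015 -0.0012 -1.    ] F [0.1  0.18 0.06] w 91.5 q [-0.669  0.421  0.018  1.773 -0.009  0.95  -2.084]
1362 [0.49165388 0.30133806 0.04477001] [-0.03072972 -0.00496505  0.06137456]
```

View pics/w13.png

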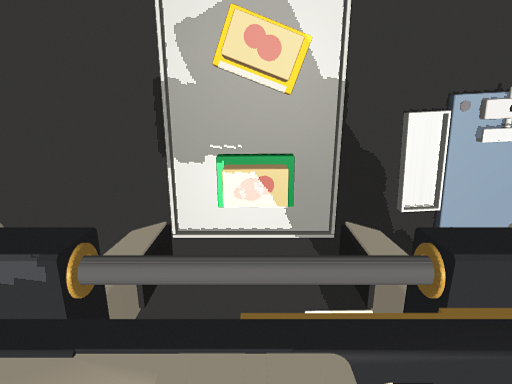

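View pics/s13.png

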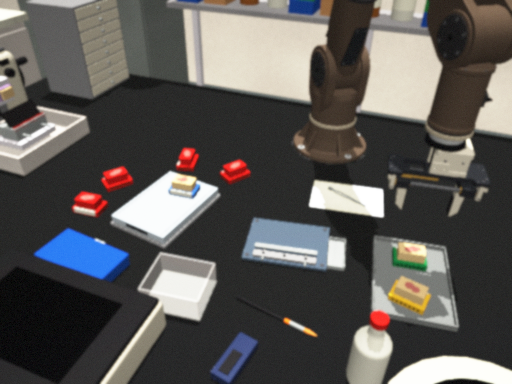

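```bash
python3 -c "
from workcell import ctrl
print(ctrl.close_job())"
```

```text
the job is handed in; nothing more can be done
None
```

I cleaned both long sides of the green block on the scraper and set it down in the free half of the grey block tray. I handed the job in at about 34 s. The hand-in gives no verdict.

**Passes:** I held the block by the ends of its wax at 40 N. The white-strip side went first, from y ≈ -37 mm to +36 mm along the bar. Then I turned the block half round and ran the plain side over the same stretch. The bar pushed back with about 3 to 4 N, which suggests it gave roughly 3 to 4 mm.

**Last checks:**
- **Green block:** it stands wax up and released in the tray. Its wax top measured 44.8 mm above the bench; 44 mm was expected, and the slab had read the same 0.8 mm high.
- **Other blocks:** in the pictures the blue and yellow blocks look undisturbed. I did not measure their positions again.
- **Scraper bar:** it looks sprung back in the last picture.

**What disagreed:**
- **First press:** I set the block down too hard at first, about 16 N on the plate, and eased off before the first pass.
- **Bar push-back:** on the first pass the tool position gave about 2 mm and the force about 3 to 4 mm. The second side needed about 3 mm more travel for the same force, so the block probably sat 1 to 2 mm off-centre in the grip.
- **Tilt:** a rough plane fit on the wax top gave a slope of 0.03, under the 0.06 limit. I think part of it comes from side-face pixels in the mask.

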